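Flip the specimen tray onto the scanner's loading stage

ROBOT

A 6-joint arm with a two-finger parallel gripper is mounted at the origin on the work surface. World frame = base frame: x ahead of the robot, y to its left, z up, the work surface at z = 0. Lengths are in m, angles in rad, forces in N, time in s.
With the tool pointing down it reaches from about 0.275 to 0.725 m from the base axis. Payload 15.9 kg.
Tool frame: the origin (TCP) lies at the centre of the arm's flange, where the gripper is bolted on; the fingertips stand 173 mm ahead of it and the grasp point (between the pads) lies 155 mm ahead of it (manip.hold_point_z is the distance from the TCP to the grasp point, in m); x points along the fingers, z is the direction in which the jaws open and shut, and the axes are right-handed (so a half turn about x gives the same grasp; the last joint's range is limited). The gripper opens to 85 mm and grips with 20 to 120 N. Pads are 22 mm wide; open, the fingers measure 114 mm over their backs; the gripper's body (76 mm by 85 mm) begins 54 mm behind the grasp point. The pads swing forward as they close: fully open they stand 13 mm farther back than shut.
Start: joints at [-1.258, 0.213, -0.034, 1.323, 0, 1.571], TCP at [0.154, -0.476, 0.405] pointing down, gripper open.
Joint ranges: [-2.98, 2.98], [-0.74, 1.72], [-1.14, 1.35], [-2.1, 2.04], [-1.57, 1.44], [-3.14, 3.14]. Speed limits (rad/s): [1.89, 1.89, 2.39, 2.57, 3.14, 3.14].

INTERFACE

Orientations are given as a unit quaternion [w, x, y, z].
In Python, from workcell import manip gives the robot as it stands.
- The arm moves only by the shell command python3 -m creep 'ROWS' [FORCE]. ROWS is JSON, a list of rows, each a list of 5 numbers: the shift along the tool's x, y, z in mm, then the turn about the tool's x in degrees, then the opening, from 0 (shut) to 1 (fully open). In form: [[x, y, z, roll, jaw], ...]. A call has exactly 8 rows; each row is the pose to reach, as a shift and turn from the pose measured when the call began, along the tool's axes at that moment; what a row does not reach only later rows make up. A row lasts 1/8 s, in which the tool goes at most 62.5 mm and 10.7 degrees, less where a joint would pass 70% of its speed; a pose out of reach is approached as far as the arm can. A call with a gripper value outside its range is refused whole. The fingers move at their own pace and stop on an object; FORCE is the grip in N (left out, the last holds). Time passes only in rows, so rows that repeat a pose let the fingers close, or fill a call up. It gives the time, the measured TCP pose, the force and the opening at its end, in the units of the state.
- manip.observe(): the state, without advancing time (a new reading comes with each control period).
- manip.get_image(name): name is "side" or "top"; returns a dict with "frame" (384x512x3 uint8, red, green, blue), "z_map" (384x512 float32, m along the optical axis (not along the pixel's ray), 0 where there is no reading), "camera_matrix" (3x3 intrinsics, pixels), "world_to_cam" (4x4, takes a point from world to camera coordinates). Camera axes: x right, y down, z forward; pixel columns grow to the right and rows downward; lengths in m; the calibration is good to about 2 mm. A picture is of the moment at which its call begins.
- manip.close_job(): hands the job in, once; it reports no verdict.
Trained networks look in the newest picture that a camera, given by its name, has taken for a name from the list of things; names that differ only in an ending like _2 or _b are one class to them, and where a whole thing is asked for, a point or a joint stands for the part that bears it (a point fixed in the world has none). Each returns a list of dicts, best first, with "confidence" (0 to 1); they miss things now and then, are a little off and sometimes report something else, mostly with a low value. They report only what shows in the picture. A call takes as long as a camera call. They do not tell look-alikes from the thing itself.
- manip.cut_out(thing, camera): "pixels" (384x512 bool, what is visible of it) and "centre" ([column, row] in pixels, amid what is visible of it).
The state is a dict: "clock": time; "joints": joint angles; "qd": joint speeds; "tau": joint torques, N m; "tcp_pos": TCP position; "tool_rot": TCP orientation; "contact_force": force on the tool from outside, world axes, zero at the start; "moment": the same for the moment, N m; "opening": finger opening in m.
Only numpy, scipy, OpenCV 4.12 (cv2) and the standard library are available. Lean on these libraries where they do the work, as an engineer would, in place of code of your own. Each camera call takes 0.05 s, during which the arm holds its last target.

TASK

The metal specimen tray lies face down on the bench in front of the slide scanner. Without gripping or lifting it, push it with the fingertips against the low front edge of the loading stage until it tips up on end and flips over onto the stage with its pockets facing up, then push it across the stage until it sits square and fully home against the scanner's housing, and take the fingers away. Leave the jar, the bottle and the lens cap where they stand.

Things in the scene. Friction and masses are not known exactly. Their poses are not given: they have to be found in the camera images.
- tray: Flat steel tray, 70 mm along its x, 90 mm along y, 16 mm thick, 0.11 to 0.22 kg. Its +z face is the plain back; its -z face has three open pockets side by side, 10 mm deep, with 6 mm rims. It starts back up, pockets on the bench. Origin: centre of the pocket-side face, on the bench at the start
- tray_center (a point): Centre of the tray, half-way through its thickness: 8 mm above the bench at the start, 14 mm when lying on the stage; axes as the tray's. Its 90 mm sides start roughly parallel to the stage's front edge, turned by up to 15 degrees, with 10 to 50 mm between tray and edge
- stage: Fixed slide scanner with a level grey loading stage at its front, 6 mm high. Origin: on the bench at the foot of the middle of the stage's front edge, an upright step 6 mm high and 190 mm long (y -95 to 95 mm). x points across the stage, away from the robot; y to the left along the edge; z up. Position and yaw vary
- stage_edge (a point): Top of the step, middle of the stage's front edge, 6 mm above the bench; axes as the stage's. Pushing high on the tray's near side, well above the height of the step, with some 10 to 20 N while moving up tips that side up; it can then be followed round in an arc and pushed over
- stage_home (a point): Where the centre of the tray is when fully home: 55 mm beyond the front edge, 14 mm above the bench (any place within 55 mm left or right of this point is as good). The level stage is 90 mm deep and ends at the upright front face of the scanner's white housing, 30 mm high and 100 mm deep, which the home tray touches
- jar: Bystander: glass jar with a black cap, 40 mm across, 52 mm tall, standing loose on the bench beside the tray; origin at the centre of its underside
- jar_center (a point): Centre of the jar, half-way up
- dropper: Bystander: amber bottle with a white cap, 30 mm across, 68 mm tall, standing loose on the bench; origin at the centre of its underside
- dropper_center (a point): Centre of the amber bottle, half-way up
- lens_cap: Bystander: round black lens cap, 44 mm across, 14 mm high, lying loose on the bench; origin at the centre of its underside
- lens_cap_center (a point): Centre of the lens cap, half-way up
There are look-alikes about, which are no part of the job. There is more than one size of the tray; the one meant has the size given above.

How it is judged:
By the outcome, as a careful person would: the job done as asked, in the order asked, and still so for the second after the job is handed in, with the robot touching nothing.
It also fails if it takes over 58 s, if anything falls off the work surface, if the arm or the gripper's body presses on something with over 40 N, if the wrist force passes 120 N, or if a joint passes its speed limit or range.

## Working session

There is one attempt and no reset: what is moved stays moved. The work goes in short steps, Python scripts to look and compute and a shell command to move; the robot and the scene stay as the last step left them, time stands still between calls to the robot, and variables do not carry over. Pictures are saved under pics/ and viewed, and the job is handed in when it is done.

```bash
ls; mkdir -p pics; python3 - <<'E'
from workcell import manip
import cv2,numpy as np
print(manip.observe())
for n in("top","side"):
    d=manip.get_image(n); cv2.imwrite(f"pics/{n}0.png",d["frame"][:,:,::-1]); print(d["camera_matrix"],d["world_to_cam"])
    np.savez(f"{n}0.npz",**d)
    for t in("tray","stage","jar","dropper","lens_cap"):
        for r in manip.cut_out(t,n):
            m=r["pixels"];v,u=np.nonzero(m);z=d["z_map"][v,u];k=z>0;u,v,z=u[k],v[k],z[k]
            K=d["camera_matrix"];P=np.c_[(u-K[0,2])*z/K[0,0],(v-K[1,2])*z/K[1,1],z,np.ones(len(z))]@np.linalg.inv(d["world_to_cam"]).T
            print(n,t,r["confidence"],r["centre"],m.sum(),np.round(np.percentile(P[:,:3],[2,50,98],axis=0),3).tolist() if len(z) else None)
E
```

```text
pics
{'clock': 0.0, 'joints': array([-1.25800741e+00,  2.13378495e-01, -3.50566208e-02,  1.32351082e+00,
       -7.62121376e-06,  1.57083507e+00]), 'qd': array([ 1.06858019e-03,  1.87391285e-03,  1.02266485e-03,  6.84414063e-04,
       -2.92106577e-05,  1.00954324e-04]), 'tau': array([ 1.72646458e-03, -6.86154699e+01,  4.87121522e+01,  1.75225711e-02,
        9.21240871e-05,  1.67181793e-05]), 'tcp_pos': array([ 0.1538107 , -0.47560078,  0.40420588]), 'tool_rot': array([ 0.57143809,  0.41626675,  0.57209859, -0.41579286]), 'contact_force': array([0.06863801, 1.03136877, 0.48322928]), 'moment': array([-0.02044028, -0.01224436,  0.04267269]), 'opening': 0.08541277459142546}
[[372.91181302   0.         255.0689955 ]
 [  0.         372.91181302 187.04467967]
 [  0.           0.           1.        ]] [[-0.01298103 -0.99922686  0.03711026  0.02978716]
 [-0.99062175  0.00780312 -0.13640987  0.46728405]
 [ 0.13601483 -0.03853297 -0.98995716  0.63915325]
 [ 0.          0.          0.          1.        ]]
top tray 0.96 [358.0, 278.9] 3898 [[0.24, -0.221, 0.002], [0.303, -0.158, 0.021], [0.36
[... 1247 characters left out ...]
15, -0.001], [0.391, 0.044, 0.01], [0.421, 0.064, 0.012]]
side tray 0.81 [280.0, 156.8] 1185 [[0.426, -0.123, 0.002], [0.466, -0.071, 0.015], [0.509, -0.03, 0.017]]
side tray 0.6 [371.0, 156.4] 2279 [[0.235, -0.215, 0.0], [0.301, -0.146, 0.021], [0.37, -0.088, 0.023]]
side stage 0.57 [217.4, 137.0] 5316 [[0.541, -0.194, 0.002], [0.636, -0.086, 0.012], [0.734, -0.004, 0.031]]
side jar 0.64 [318.6, 114.7] 364 [[0.425, -0.239, 0.007], [0.441, -0.214, 0.034], [0.459, -0.207, 0.052]]
side dropper 0.79 [232.8, 203.3] 434 [[0.506, 0.039, -0.001], [0.516, 0.097, 0.038], [0.539, 0.104, 0.068]]
side lens_cap 0.54 [277.0, 107.0] 207 [[0.523, -0.27, -0.0], [0.542, -0.245, 0.012], [0.563, -0.234, 0.015]]
```

View pics/top0.png

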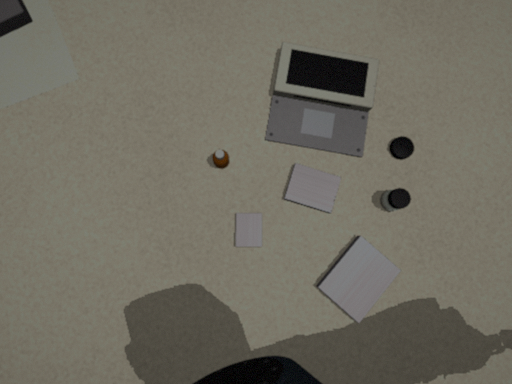

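View pics/side0.png

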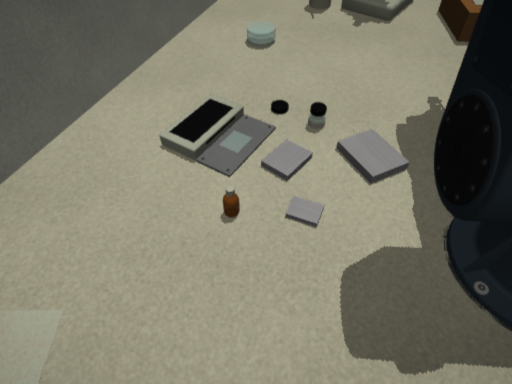

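```bash
cat > g.py <<'E'
import numpy as np,cv2
def pts(d):
    z=d["z_map"];K=d["camera_matrix"];v,u=np.mgrid[:384,:512]
    P=np.stack([(u-K[0,2])*z/K[0,0],(v-K[1,2])*z/K[1,1],z,np.ones_like(z)],-1)@np.linalg.inv(d["world_to_cam"]).T
    return P[...,:3]
E
python3 - <<'E'
from workcell import manip
import numpy as np,cv2
from g import pts
d=dict(np.load("top0.npz")); P=pts(d)
manip_pic=None
# tray top face by height
def rect(m,nm):
    c=P[m][:,:2].astype(np.float32); print(nm,cv2.minAreaRect(c*1000),len(c),np.median(P[m][:,2]))
x,y,z=P[...,0],P[...,1],P[...,2]; ok=d["z_map"]>0
rect(ok&(x>.41)&(x<.525)&(y>-.145)&(y<-.025)&(z>.011)&(z<.022),"tray")
hou=ok&(x>.52)&(y>-.23)&(y<.02)&(z>.024)&(z<.045); hou=cv2.morphologyEx(hou.astype(np.uint8),cv2.MORPH_OPEN,np.ones((3,3)))>0
rect(hou,"housing")
st=ok&(x>.525)&(x<.66)&(y>-.23)&(y<.02)&(z>.0035)&(z<.012); st=cv2.morphologyEx(st.astype(np.uint8),cv2.MORPH_OPEN,np.ones((3,3)))>0
rect(st,"stage")
rect(ok&(x>.22)&(x<.39)&(y<-.07)&(y>-.24)&(z>.011)&(z<.03),"big")
b=ok&(x>.3)&(x<.4)&(y<.2)&(y>.1); print(np.median(z[b]))
E
```

```text
tray ((467.5815734863281, -83.15648651123047), (90.33475494384766, 70.39256286621094), 71.97653198242188) 1818 0.016079246214080245
housing ((681.3202514648438, -114.73455810546875), (190.53115844726562, 102.27244567871094), 78.93453979492188) 4987 0.030527788364971054
stage ((589.3499755859375, -97.78071594238281), (190.26368713378906, 91.55512237548828), 79.42032623291016) 4526 0.006213050448352075
big ((302.6081237792969, -160.3921661376953), (95.12800598144531, 121.92943572998047), 48.000370025634766) 3733 0.021530574046957685
7.960596190270675e-05
```

The top view shows the tray at about (312,188), the stage at (318,125) and the housing at (325,75). The jar is at (395,200), the cap at (400,148) and the bottle at (221,160). The look-alikes are a larger tray at (360,278) and a smaller one at (248,230). The one meant measures 90x70x16 mm. Stage yaw is about -10.9°. Next I move above the near side of the tray.

```bash
python3 -m creep '[[0,370,-303,28.8,0.5],[0,370,-303,28.8,0.5],[0,370,-303,28.8,0.5],[0,370,-303,28.8,0.5],[0,370,-303,28.8,0.5],[60,370,-303,28.8,0.5],[120,370,-303,28.8,0.5],[170,370,-303,28.8,0.5]]' 40
cat > st.py <<'E'
from workcell import manip
import numpy as np
from scipy.spatial.transform import Rotation as R
a=np.radians(-10.9);X=np.array([np.cos(a),np.sin(a)]);Y=np.array([-X[1],X[0]]);E=np.array([.5448,-.089])
def stage(p): d=np.asarray(p)[...,:2]-E; return np.stack([d@X,d@Y],-1)
def show():
    s=manip.observe();q=s["tool_rot"];M=R.from_quat([q[1],q[2],q[3],q[0]]).as_matrix()
    p=s["tcp_pos"];print("t",round(s["clock"],2),"stage xy mm",np.round(stage(p)*1e3,1),"tip z",round((p[2]-.173)*1e3,1),"F stage",np.round([s["contact_force"][:2]@X,s["contact_force"][:2]@Y,s["contact_force"][2]],1),"y az",round(np.degrees(np.arctan2(M[1,1],M[0,1])),2),"down",np.round(M[:,0],3),"open",round(s["opening"],4))
if __name__=="__main__": show()
E
python3 st.py
```

```text
clock: 1.6
tcp_pos: [0.3933, -0.1039, 0.2924]
tool_rot: [0.452, 0.545, 0.45, -0.544]
contact_force: [0.3, -0.3, -0.7]
opening: 0.0424
t 1.6 stage xy mm [-145.9  -43.3] tip z 119.4 F stage [ 0.3 -0.2 -0.7] y az -10.79 down [ 0.003 -0.001 -1.   ] open 0.0424
```

```bash
python3 -m creep '[[0,11,-34,0.1,0.5],[0,11,-34,0.1,0.5],[30,11,-34,0.1,0.5],[60,11,-34,0.1,0.5],[80,11,-34,0.1,0.5],[90,11,-34,0.1,0.5],[90,11,-34,0.1,0.5],[90,11,-34,0.1,0.5]]'
python3 st.py
python3 - <<'E'
from workcell import manip
import cv2,numpy as np
from g import pts
from st import stage
d=manip.get_image("side");cv2.imwrite("pics/side1.png",cv2.resize(d["frame"][90:282,180:436,::-1],(768,576),interpolation=cv2.INTER_CUBIC))
E
```

```text
clock: 2.6
tcp_pos: [0.4103, -0.0772, 0.2032]
tool_rot: [0.452, 0.546, 0.451, -0.543]
contact_force: [-0.1, -0.1, 0.3]
opening: 0.0426
t 2.6 stage xy mm [-134.3  -13.8] tip z 30.2 F stage [-0.1 -0.1  0.3] y az -10.66 down [ 0.005  0.002 -1.   ] open 0.0426
```

View pics/side1.png

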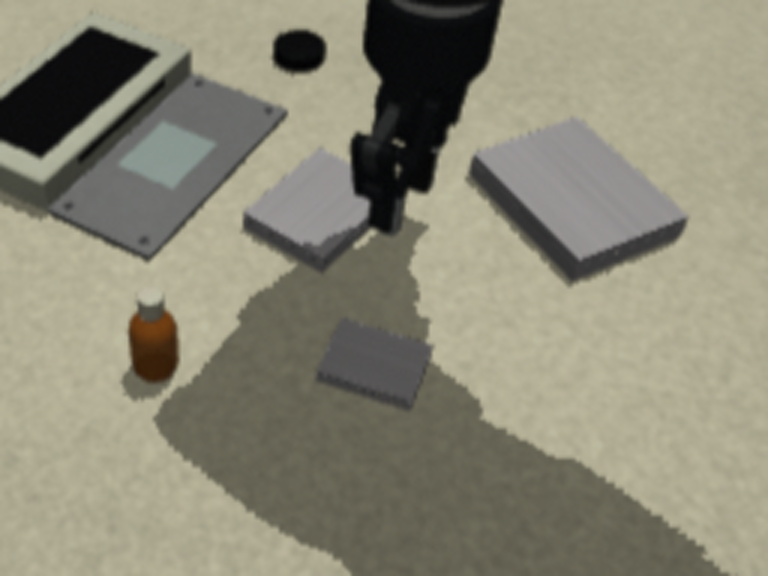

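The fingers (385,220) hang just clear of the tray's near side. I lower them, using the force to feel for the bench.

```bash
python3 - <<'E'
from workcell import manip
import numpy as np
from g import pts
from st import stage
for n in("side","top"):
    d=manip.get_image(n);P=pts(d);ok=d["z_map"]>0;s=stage(P)*1e3;z=P[...,2]*1e3
    m=ok&(s[...,0]>-165)&(s[...,0]<-105)&(abs(s[...,1]+14)<60)&(z>24)&(z<75)
    print(n,m.sum())
    for a in range(24,75,6):
        k=m&(z>=a)&(z<a+6)
        if k.sum(): print(a,k.sum(),np.round(np.percentile(s[k],[5,95],axis=0),0).tolist())
E
python3 -m creep '[[10,0,-5,0,0.5],[20,0,-5,0,0.5],[23,0,-5,0,0.5],[25,0,-5,0.2,0.5],[27,0,-5,0.2,0.5],[27,0,-5,0.2,0.5],[27,0,-5,0.2,0.5],[27,0,-5,0.2,0.5]]'
python3 st.py
```

```text
side 226
30 20 [[-144.0, -34.0], [-128.0, 16.0]]
36 32 [[-146.0, -35.0], [-130.0, 22.0]]
42 45 [[-145.0, -35.0], [-131.0, 24.0]]
48 39 [[-145.0, -35.0], [-127.0, 24.0]]
54 40 [[-145.0, -35.0], [-130.0, 24.0]]
60 26 [[-145.0, -35.0], [-130.0, 24.0]]
66 16 [[-145.0, -38.0], [-128.0, 15.0]]
72 8 [[-147.0, -40.0], [-140.0, 22.0]]
top 6
36 1 [[-144.0, 14.0], [-144.0, 14.0]]
42 3 [[-144.0, 13.0], [-141.0, 21.0]]
48 2 [[-141.0, 18.0], [-139.0, 20.0]]
clock: 3.75
tcp_pos: [0.4106, -0.0763, 0.1762]
tool_rot: [0.452, 0.547, 0.452, -0.541]
contact_force: [0.5, -0.4, -0.4]
opening: 0.0429
t 3.75 stage xy mm [-134.2  -12.9] tip z 3.2 F stage [ 0.6 -0.3 -0.4] y az -10.59 down [ 0.005  0.005 -1.   ] open 0.0429
```

```bash
python3 -m creep '[[0,6,-6,0.3,0.5],[0,12,-6,0.3,0.5],[0,18,-6,0.3,0.5],[0,24,-6,0.3,0.5],[0,30,-6,0.3,0.5],[0,36,-6,0.3,0.5],[0,42,-6,0.3,0.5],[0,45,-6,0.3,0.5]]'
python3 st.py
cat > look.py <<'E'
import sys,cv2,numpy as np
from workcell import manip
from g import pts
from st import stage
n=sys.argv[1]
for c in sys.argv[2:]:
    d=manip.get_image(c)
    f=d["frame"][90:282,180:436] if c=="side" else d["frame"][40:280,200:456]
    cv2.imwrite(f"pics/{c}{n}.png",cv2.resize(f[:,:,::-1],None,fx=2.4,fy=2.4,interpolation=cv2.INTER_CUBIC))
    for r in manip.cut_out("tray",c):
        P=pts(d)[r["pixels"]&(d["z_map"]>0)]
        s=stage(P)*1e3;k=(s[:,0]>-125)&(s[:,0]<110)&(abs(s[:,1])<75)
        if k.sum()<150: continue
        zz=P[k,2]*1e3;hi=k.copy();hi[k]=abs(zz-np.median(zz))<4
        print(c,r["confidence"],k.sum(),"z pct",np.round(np.percentile(zz,[3,50,97]),1),"rect(stage)",np.round(np.hstack([np.ravel(v) for v in cv2.minAreaRect(s[hi].astype(np.float32))]),1),"xy lo/hi",np.round(np.percentile(s[k],[2,98],axis=0),0).tolist())
E
python3 look.py 2 top side
```

```text
clock: 4.75
tcp_pos: [0.4553, -0.0838, 0.1764]
tool_rot: [0.451, 0.548, 0.453, -0.54]
contact_force: [-1.4, 0.8, 1.5]
opening: 0.0426
t 4.75 stage xy mm [-88.9 -11.8] tip z 3.4 F stage [-1.6  0.5  1.5] y az -10.55 down [ 0.006  0.009 -1.   ] open 0.0426
top 0.56 609 z pct [12.9 16.1 18.4] rect(stage) [-36.   17.5  57.3  47.3   0.4] xy lo/hi [[-61.0, -2.0], [-9.0, 41.0]]
side 0.86 801 z pct [ 1.  14.8 16.8] rect(stage) [-42.9  -0.6  92.8  70.9  89.8] xy lo/hi [[-78.0, -42.0], [-8.0, 45.0]]
```

View pics/side2.png

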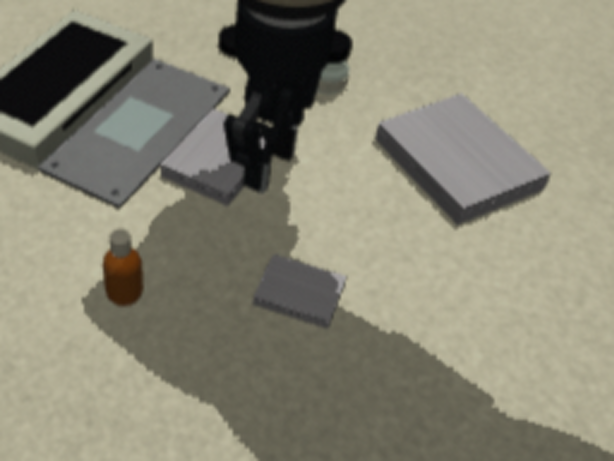

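View pics/top2.png

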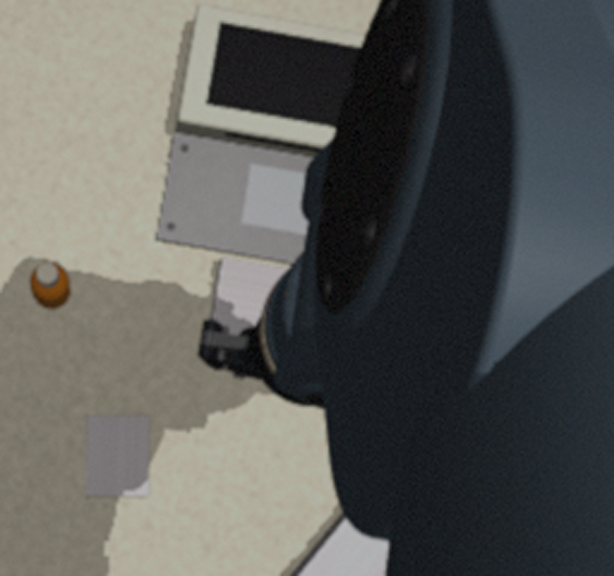

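The tray is now square to the step, with its centre at stage x -43 and 8 mm still to go. The arm settles about 5 mm short sideways, so I back off and re-centre on the tray.

```bash
python3 -m creep '[[0,-6,-5,0.3,0.5],[0,-6,-10,0.4,0.5],[0,-6,-16,0.5,0.5],[0,-6,-16,0.5,0.5],[0,-4,-16,0.5,0.5],[0,0,-16,0.5,0.5],[0,3,-16,0.5,0.5],[0,6,-16,0.5,0.5]]'
python3 st.py
```

```text
clock: 5.95
tcp_pos: [0.4617, -0.0811, 0.1765]
tool_rot: [0.45, 0.549, 0.457, -0.537]
contact_force: [-1.6, 0.5, 1.0]
opening: 0.0429
t 5.95 stage xy mm [-83.1  -8. ] tip z 3.5 F stage [-1.7  0.1  1. ] y az -10.24 down [ 0.007  0.018 -1.   ] open 0.0429
```

```bash
python3 -c "
from workcell import manip
s=manip.observe();print(s['joints'],s['tau'],s['tcp_pos'],s['qd'])"
```

```text
[-0.17968922  0.32262021 -0.50979535  0.73454793  0.01888122  3.14059105] [-1.21521574e-02 -6.86429572e+01  3.89760554e+01 -9.31386799e-01
  8.99947202e-02  2.81340086e-03] [ 0.46173179 -0.08114419  0.17650008] [ 0.00064852  0.04034425  0.06195258  0.01913353 -0.00077593 -0.00167508]
```

Joint 6 is at its limit (3.14), which explains the sideways shortfall. I back off, rise and turn the gripper half round, which gives the same finger geometry.

```bash
python3 -m creep '[[0,-20,0,0,0.5],[-30,-30,0,0,0.5],[-60,-30,0,-10,0.5],[-60,-30,0,-20,0.5],[-60,-30,0,-30,0.5],[-60,-30,0,-40,0.5],[-60,-30,0,-50,0.5],[-60,-30,0,-60,0.5]]'
python3 st.py
python3 -m creep '[[0,0,0,-10,0.5],[0,0,0,-20,0.5],[0,0,0,-30,0.5],[0,0,0,-40,0.5],[0,0,0,-50,0.5],[0,0,0,-60,0.5],[0,0,0,-70,0.5],[0,0,0,-80,0.5]]'
python3 st.py
```

```text
clock: 6.95
tcp_pos: [0.4319, -0.0769, 0.2364]
tool_rot: [0.665, 0.248, 0.664, -0.234]
contact_force: [0.2, -0.8, 1.0]
opening: 0.0426
t 6.95 stage xy mm [-113.1   -9.5] tip z 63.4 F stage [ 0.3 -0.7  1. ] y az 50.09 down [ 0.007  0.018 -1.   ] open 0.0426
clock: 7.95
tcp_pos: [0.4322, -0.077, 0.2364]
tool_rot: [0.668, -0.239, 0.659, 0.249]
contact_force: [-0.4, 0.1, 0.2]
opening: 0.0426
t 7.95 stage xy mm [-112.9   -9.5] tip z 63.4 F stage [-0.5 -0.   0.2] y az 130.42 down [ 0.008  0.018 -1.   ] open 0.0426
```

```bash
python3 -m creep '[[10,0,0,-10,0.5],[20,0,0,-20,0.5],[30,0,0,-30,0.5],[40,0,0,-38.7,0.5],[50,0,0,-38.7,0.5],[55,0,0,-38.7,0.5],[59,0,0,-38.7,0.5],[59,0,0,-38.7,0.5]]'
python3 st.py
python3 -m creep '[[0,-5,5,0,0.5],[0,-12,5,0,0.5],[0,-18,5,0,0.5],[0,-23,5,0,0.5],[0,-27,5,0,0.5],[0,-31,5,0,0.5],[0,-34,5,0,0.5],[0,-36,5,0,0.5]]'
python3 st.py
```

```text
clock: 8.95
tcp_pos: [0.4326, -0.0759, 0.1774]
tool_rot: [0.551, -0.447, 0.539, 0.453]
contact_force: [-0.1, -0.3, 1.1]
opening: 0.0428
t 8.95 stage xy mm [-112.6   -8.4] tip z 4.4 F stage [-0.1 -0.3  1.1] y az 169.06 down [ 0.007  0.018 -1.   ] open 0.0428
clock: 9.95
tcp_pos: [0.4657, -0.0772, 0.1766]
tool_rot: [0.549, -0.445, 0.541, 0.456]
contact_force: [-30.5, 4.8, 16.3]
opening: 0.043
t 9.95 stage xy mm [-79.9  -3.4] tip z 3.6 F stage [-30.8  -1.   16.3] y az 169.07 down [-0.001  0.02  -1.   ] open 0.043
```

```bash
python3 -m creep '[[0,-1.5,0,0,0.5],[-3,-2,0,0,0.5],[-7,-2.4,0,0,0.5],[-11,-2.8,0,0,0.5],[-15,-3.4,0,0,0.5],[-19,-4.2,0,0,0.5],[-23,-5,0,0,0.5],[-26,-6,0,0,0.5]]'
python3 st.py; python3 look.py 3 side
```

```text
clock: 10.95
tcp_pos: [0.4715, -0.0788, 0.2027]
tool_rot: [0.549, -0.444, 0.541, 0.456]
contact_force: [-3.5, 2.1, 1.5]
opening: 0.0428
t 10.95 stage xy mm [-73.9  -3.8] tip z 29.7 F stage [-3.8  1.4  1.5] y az 169.08 down [-0.001  0.02  -1.   ] open 0.0428
side 0.96 590 z pct [ 7.2 24.6 40.6] rect(stage) [-38.4   8.9  55.1  73.8   3.2] xy lo/hi [[-66.0, -31.0], [3.0, 45.0]]
```

View pics/side3.png

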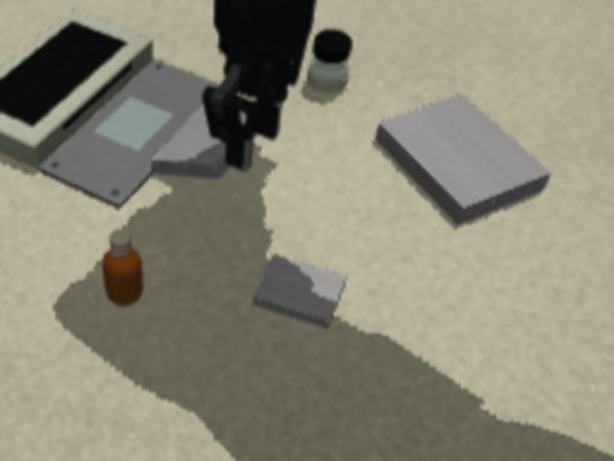

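Tray tilted about 22° and riding on the fingers. I continue the arc with a little more preload.

```bash
python3 -m creep '[[-1,-2,0,0,0.5],[-4,-3.5,0,0,0.5],[-8,-5.5,0,0,0.5],[-11,-7.5,0,0,0.5],[-14,-9.5,0,0,0.5],[-17,-12,0,0,0.5],[-20,-14.5,0,0,0.5],[-22,-17,0,0,0.5]]'
python3 st.py; python3 look.py 4 side
```

```text
clock: 12.05
tcp_pos: [0.4874, -0.0821, 0.2248]
tool_rot: [0.549, -0.444, 0.541, 0.457]
contact_force: [-16.0, 6.7, 16.1]
opening: 0.0424
t 12.05 stage xy mm [-57.6  -4.1] tip z 51.8 F stage [-17.    3.6  16.1] y az 169.08 down [-0.003  0.021 -1.   ] open 0.0424
side 0.86 376 z pct [ 5.9 36.3 61.2] rect(stage) [-17.7  17.8  24.6  63.8  21.7] xy lo/hi [[-53.0, -17.0], [6.0, 45.0]]
```

View pics/side4.png

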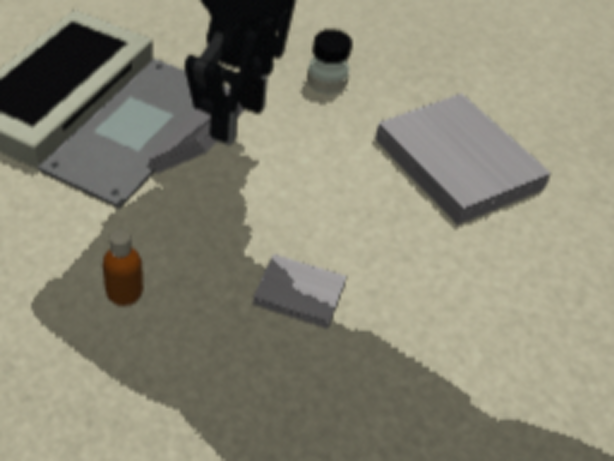

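Tilt is about 45°, pressing with 17 N. I keep going.

```bash
python3 -m creep '[[0,-2,0,0,0.5],[-2,-3.5,0,0,0.5],[-4,-5,0,0,0.5],[-6,-7,0,0,0.5],[-7.5,-9,0,0,0.5],[-9,-11,0,0,0.5],[-10,-13,0,0,0.5],[-11,-15,0,0,0.5]]'
python3 st.py; python3 look.py 5 side
```

```text
clock: 13.15
tcp_pos: [0.502, -0.085, 0.2365]
tool_rot: [0.549, -0.443, 0.541, 0.457]
contact_force: [-12.1, 5.3, 21.1]
opening: 0.0428
t 13.15 stage xy mm [-42.8  -4.2] tip z 63.5 F stage [-12.9   2.9  21.1] y az 169.08 down [-0.003  0.022 -1.   ] open 0.0428
side 0.52 203 z pct [10.7 50.4 69.9] rect(stage) [-25.9  43.4  16.9   2.7   1.1] xy lo/hi [[-39.0, -19.0], [1.0, 45.0]]
```

View pics/side5.png

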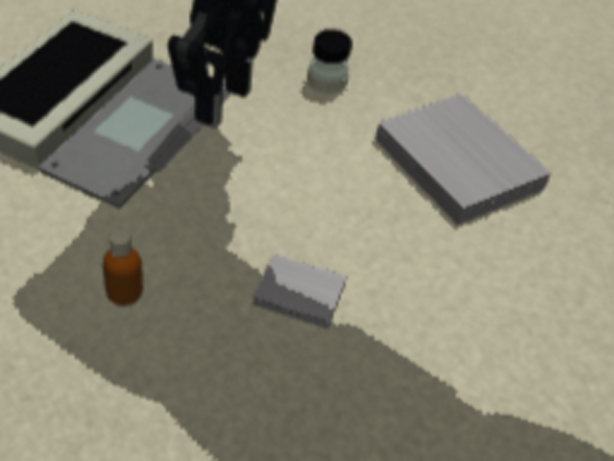

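```bash
python3 -m creep '[[0,-2,0,0,0.5],[-1.5,-4.5,0,0,0.5],[-3,-7,0,0,0.5],[-4.2,-9.5,0,0,0.5],[-5.2,-12,0,0,0.5],[-6,-14.5,0,0,0.5],[-6.5,-17,0,0,0.5],[-7,-20,0,0,0.5]]'
python3 st.py; python3 look.py 6 side top
```

```text
clock: 14.25
tcp_pos: [0.5228, -0.089, 0.2453]
tool_rot: [0.55, -0.444, 0.54, 0.456]
contact_force: [-5.9, 4.5, 26.0]
opening: 0.0427
t 14.25 stage xy mm [-21.6  -4.1] tip z 72.3 F stage [-6.7  3.3 26. ] y az 169.08 down [ 0.     0.021 -1.   ] open 0.0427
side 0.56 500 z pct [ 8.2 34.  74.7] rect(stage) [-6.9  0.1 88.7 13.3 88.1] xy lo/hi [[-18.0, -43.0], [1.0, 45.0]]
```

View pics/side6.png

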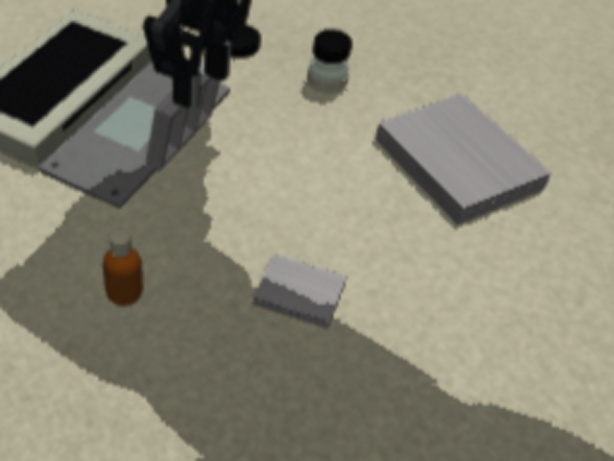

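Tilted about 76°, standing on the stage with the pocket ribs facing me. I push it over the top.

```bash
python3 -m creep '[[0,-2.5,0,0,0.5],[-0.5,-5.5,0,0,0.5],[-0.5,-8.5,0,0,0.5],[-0.5,-12,0,0,0.5],[-0.5,-16,0,0,0.5],[0,-20,0,0,0.5],[0,-24,0,0,0.5],[0,-28,0,0,0.5]]'
python3 st.py; python3 look.py 7 side
```

```text
clock: 15.45
tcp_pos: [0.5525, -0.0946, 0.2481]
tool_rot: [0.552, -0.447, 0.538, 0.454]
contact_force: [2.5, 2.2, 23.8]
opening: 0.0425
t 15.45 stage xy mm [ 8.7 -4. ] tip z 75.1 F stage [ 2.1  2.7 23.8] y az 169.09 down [ 0.008  0.02  -1.   ] open 0.0425
side 0.92 912 z pct [11.1 37.3 75.1] rect(stage) [ 6.8  0.2 91.5 17.2 87.6] xy lo/hi [[-6.0, -42.0], [24.0, 45.0]]
```

View pics/side7.png

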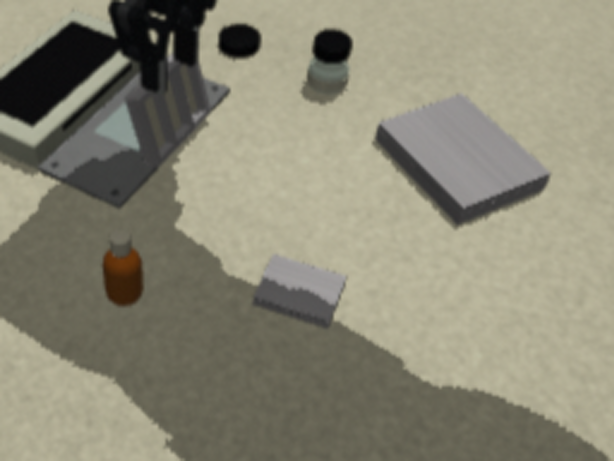

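```bash
python3 -m creep '[[0,-5,0,0,0.5],[0.5,-9,0,0,0.5],[0,-13,0,0,0.5],[-1,-17,0,0,0.5],[-4,-20,0,0,0.5],[-10,-22,0,0,0.5],[-20,-15,0,0,0.5],[-30,-5,0,0,0.5]]'
python3 st.py; python3 look.py 8 side
```

```text
clock: 16.55
tcp_pos: [0.5568, -0.0961, 0.2789]
tool_rot: [0.552, -0.447, 0.538, 0.454]
contact_force: [0.1, 1.3, 0.6]
opening: 0.0427
t 16.55 stage xy mm [13.1 -4.7] tip z 105.9 F stage [-0.2  1.2  0.6] y az 169.09 down [ 0.009  0.02  -1.   ] open 0.0427
side 0.64 1029 z pct [ 8.6 15.3 22.4] rect(stage) [46.1 -0.1 73.3 91.   0.3] xy lo/hi [[11.0, -43.0], [78.0, 45.0]]
```

View pics/side8.png

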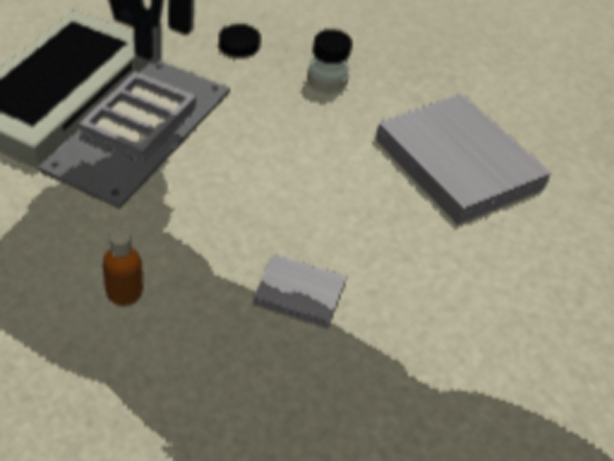

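The tray lies on the stage with its pockets up, centre about 45 mm in and about 10 mm from home. I retreat, lower behind it and push it home.

```bash
python3 -m creep '[[0,15,4,0,0.5],[0,30,4,0,0.5],[30,30,4,0,0.5],[55,30,4,0,0.5],[75,30,4,0,0.5],[87,30,4,0,0.5],[92,30,4,0,0.5],[92,30,4,0,0.5]]'
python3 st.py; python3 look.py 9 side
```

```text
clock: 17.65
tcp_pos: [0.529, -0.0847, 0.1879]
tool_rot: [0.552, -0.447, 0.538, 0.453]
contact_force: [-0.0, 0.2, -0.5]
opening: 0.042
t 17.65 stage xy mm [-16.4   1.3] tip z 14.9 F stage [-0.1  0.2 -0.5] y az 169.09 down [ 0.01  0.02 -1.  ] open 0.042
side 0.88 621 z pct [ 8.6 15.6 22.3] rect(stage) [44.   3.7 86.1 70.9 87.8] xy lo/hi [[11.0, -33.0], [79.0, 45.0]]
```

View pics/side9.png

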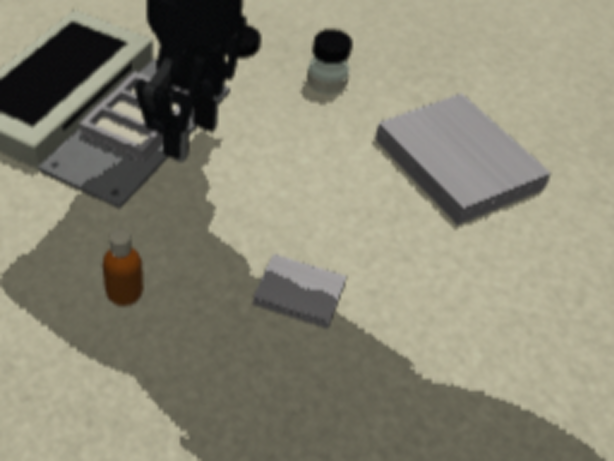

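```bash
python3 -m creep '[[0,-6,0,0,0.5],[0,-12,0,0,0.5],[0,-16,0,0,0.5],[0,-19,0,0,0.5],[0,-22,0,0,0.5],[0,-24,0,0,0.5],[0,-26,0,0,0.5],[0,-27,0,0,0.5]]'
python3 st.py; python3 look.py 10 side
```

```text
clock: 18.75
tcp_pos: [0.5539, -0.0895, 0.1879]
tool_rot: [0.551, -0.446, 0.539, 0.454]
contact_force: [-20.7, 1.9, 14.7]
opening: 0.0428
t 18.75 stage xy mm [9.  1.2] tip z 14.9 F stage [-20.7  -2.1  14.7] y az 169.09 down [ 0.006  0.02  -1.   ] open 0.0428
side 0.86 514 z pct [ 6.1 14.3 22.2] rect(stage) [53.8  5.8 71.3 79.8  0.3] xy lo/hi [[19.0, -28.0], [88.0, 45.0]]
```

It pressed against the housing with about 21 N at the expected position. I give one more small push, then back off and rise.

```bash
python3 -m creep '[[0,-2,0,0,0.5],[0,-3,0,0,0.5],[0,-3,0,0,0.5],[0,0,0,0,0.5],[0,8,0,0,0.5],[0,20,0,0,0.5],[-30,30,0,0,0.5],[-70,30,0,0,0.5]]'
python3 st.py
python3 -m creep '[[-60,40,0,0,0.5],[-100,100,0,0,0.5],[-120,150,0,0,0.5],[-120,200,0,0,0.5],[-120,220,0,0,0.5],[-120,220,0,0,0.5],[-120,220,0,0,0.5],[-120,220,0,0,0.5]]'
python3 st.py; python3 look.py 11 side top
python3 - <<'E'
from workcell import manip
import numpy as np,cv2
from g import pts
from st import stage
d=manip.get_image("top");P=pts(d);s=stage(P)*1e3;z=P[...,2]*1e3
k=(d["z_map"]>0)&(z>17)&(z<26)&(s[...,0]>5)&(s[...,0]<87)&(abs(s[...,1])<80); print(k.sum(),cv2.minAreaRect(s[k].astype(np.float32)))
for c in("top","side"):
  d=manip.get_image(c);P=pts(d)
  for t in("jar","dropper","lens_cap"):
    for r in manip.cut_out(t,c)[:1]: print(c,t,r["confidence"],r["centre"],np.round(np.median(P[r["pixels"]],axis=0),3))
E
```

```text
clock: 19.85
tcp_pos: [0.5223, -0.085, 0.258]
tool_rot: [0.551, -0.445, 0.54, 0.455]
contact_force: [0.9, 0.7, 1.6]
opening: 0.0429
t 19.85 stage xy mm [-22.8  -0.3] tip z 85.0 F stage [0.8 0.9 1.6] y az 169.09 down [ 0.004  0.021 -1.   ] open 0.0429
clock: 20.85
tcp_pos: [0.3066, -0.046, 0.3778]
tool_rot: [0.551, -0.445, 0.54, 0.455]
contact_force: [0.1, 0.4, -0.1]
opening: 0.0427
t 20.85 stage xy mm [-242.1   -2.8] tip z 204.8 F stage [-0.   0.4 -0.1] y az 169.09 down [ 0.003  0.021 -1.   ] open 0.0427
side 0.79 1047 z pct [ 7.9 15.6 22.2] rect(stage) [54.  -4.4 71.8 99.8  0. ] xy lo/hi [[19.0, -44.0], [88.0, 45.0]]
top 0.79 1953 z pct [ 6.7 13.8 24.1] rect(stage) [54.4 -3.2 70.4 90.   0.6] xy lo/hi [[20.0, -48.0], [89.0, 41.0]]
657 ((52.906288146972656, -3.8428382873535156), (90.2612075805664, 67.93757629394531), 89.96913146972656)
top jar 0.56 [394.2, 200.3] [ 0.441 -0.223  0.051]
top dropper 0.7 [401.9, 147.6] [ 0.543 -0.255  0.014]
top lens_cap 0.77 [400.4, 149.6] [ 0.543 -0.256  0.014]
side jar 0.68 [316.2, 113.8] [ 0.441 -0.215  0.033]
side dropper 0.79 [230.9, 203.3] [0.516 0.097 0.039]
side lens_cap 0.65 [278.3, 105.7] [ 0.541 -0.248  0.012]
```

View pics/side11.png

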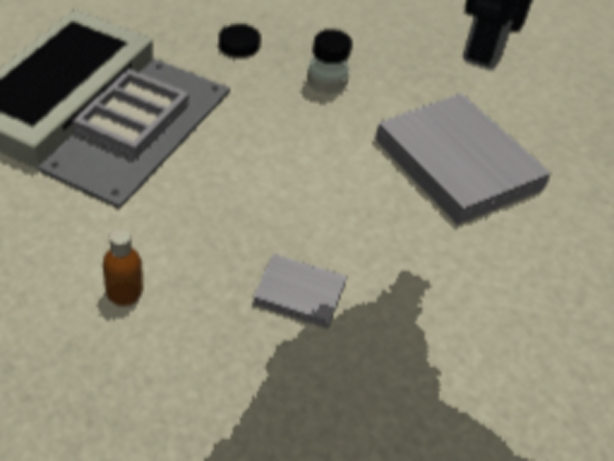

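View pics/top11.png

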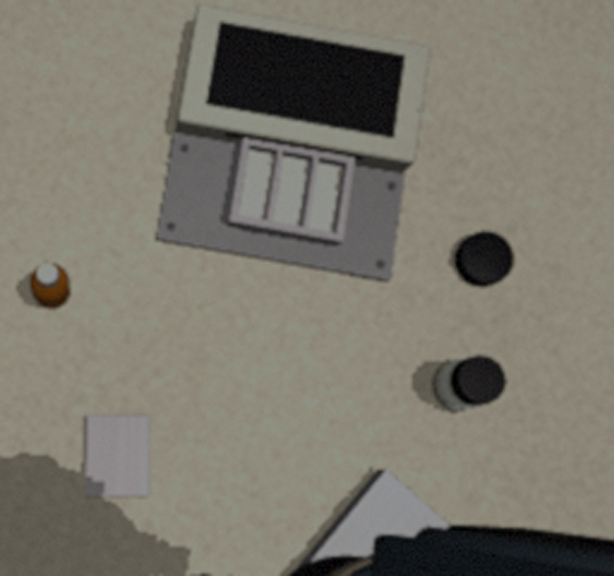

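The tray lies pockets up and flush with the housing (top view, about (290,190)), square to within about 0.6°, with centre at stage x of about 54. The bystanders haven't moved, and the fingers are clear.

```bash
python3 -c "
from workcell import manip
print(manip.close_job())"
```

```text
the job is handed in; nothing more can be done
None
```

The job is handed in, at about 21 s of the 58 s allowed. I pushed the 90 x 70 mm tray with the half-open fingertips until it was square against the stage's front edge. I then tipped it up in an arc and over, so it landed pockets up on the stage, and pushed it home against the housing. The tray was never gripped or lifted.

**Final checks**
- **Position:** the tray's centre is 53–54 mm beyond the front edge in both cameras (55 is nominal, and the calibration is good to about 2 mm). It sits about 3–4 mm to one side of the middle and square to within 0.6°.
- **Fully home:** the last push met firm resistance of about 21 N where the housing was expected. I take that as contact, because the cameras alone can't tell a gap of 1–2 mm.
- **Bystanders:** the jar and lens cap were found where they started in both cameras. The bottle was confirmed by the side camera and by eye. In the top picture the network mistook the lens cap for the bottle, so I discarded that reading.
- **Robot:** the fingers are well clear and the force reads about zero.

**Trouble on the way**
- **Joint limit:** joint 6 hit its limit early on, which left the tool tilted by about 1°. I turned the gripper half round before tipping the tray.
- **Forces:** the highest push I read was about 31 N, at the front edge. I only read forces at the end of each move.

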